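# Tip the red bracket onto its back and push it home against the sanding stop

## Robot

A 6-joint arm with a two-finger parallel gripper is mounted at the origin on the work surface. World frame = base frame: x ahead of the robot, y to its left, z up, the work surface at z = 0. Lengths are in mm, angles in rad, forces in N, time in s.
With the tool pointing down it reaches from about 350 to 950 mm from the base axis. Payload 17.4 kg.
Tool frame: the origin (TCP) lies at the very end of the fingers, on their centre line; the grasp point (between the pads) lies 19 mm behind it; z points along the fingers, y is the line along which they close (so a half turn about z gives the same grasp; the last joint's range is limited). The gripper opens to 93 mm and grips with 3 to 60 N. Pads are 15 mm wide; open, the fingers measure 128 mm over their backs; the gripper's body (75 mm by 188 mm) begins 65 mm behind the grasp point.
Start: joints at [-1.209, 0.116, 1.442, -0, 1.584, -0.038], TCP at [262.724, -621.778, 218.646] pointing down, gripper open.
Joint ranges: [-2.83, 2.83], [-0.83, 2.19], [0.07, 2.5], [-1.14, 4.28], [0.01, 3], [-2.97, 2.97]. Speed limits (rad/s): [1.89, 1.89, 2.22, 3.14, 3.14, 3.14].

## Interface

Orientations are given as a rotation vector (axis times angle).
In Python, from plant import read_state, read_camera, hand_in gives the robot as it stands.
- The arm moves only by the tool move_arm, never from a script. Its argument "moves" is a list of rows, each an object with "fingers": the opening, from 0 (shut) to 1 (fully open); "translation": the shift along the tool's x, y, z in cm, a list of three; "twist": the turn, a rotation vector about the tool's x, y, z in rad, a list of three. A call has 1 to 12 rows; each row shifts and turns the commanded pose from where the row before left it, along the tool's axes as they then stand; what a row does not reach is not made up. A row lasts 1/10 s, in which the tool goes at most 50 mm and 8.59 degrees, less where a joint would pass 70% of its speed; a pose out of reach is approached as far as the arm can. A call with a gripper value outside its range is refused whole. The fingers move at their own pace and stop on an object; "grip_force" is the grip in N (left out, the last holds). Time passes only in rows, so rows that do not move let the fingers close. It gives the time, the measured TCP pose, the force, the opening and the grip force at its end, in the units of the state.
- read_state(): the state, without advancing time (a new reading comes with each control period).
- read_camera(name): name is "scene" or "top" or "wrist"; returns a dict with "frame" (420x560x3 uint8, red, green, blue), "intrinsics" (3x3 intrinsics, pixels), "extrinsics" (4x4, takes a point from camera to world coordinates). Camera axes: x right, y down, z forward; pixel columns grow to the right and rows downward; lengths in mm; the calibration is good to about 2 mm. A picture is of the moment at which its call begins. There is no depth.
- hand_in(): hands the job in; it is judged then, once.
The state is a dict: "time": time; "q": joint angles; "joint_vel": joint speeds; "joint_torque": joint torques, N m; "eef_pos": TCP position; "tcp_rot": TCP orientation; "force": force on the tool from outside, world axes, zero at the start; "torque": the same for the moment, N m; "finger_gap": opening from 0.0 (shut) to 1.0 (fully open); "gripper_force": force on a finger pad.
Only numpy, scipy, OpenCV 4.12 (cv2) and the standard library are available. Lean on these libraries where they do the work, as an engineer would, in place of code of your own. Each camera call takes 0.05 s, during which the arm holds its last target. There are 200 camera calls.

## Task

The red steel angle bracket stands on the black sanding mat with its foot towards the robot: push its upright over, away from its foot, so that it lies flat on its back with the foot sticking up, then push it along the mat until its end sits square and flush against the yellow stop bar. Only push with the fingers, never pick it up or carry it. Leave the bright bracket standing as it is, leave the other things alone, and finish clear of everything.

Things in the scene. Friction and masses are not known exactly. Their poses are not given: they have to be found in the camera images.
- red_bracket: red steel angle bracket (L shape, 6 mm thick, 90 mm wide, 0.5 to 0.8 kg) standing loose on the mat. Origin: middle of the heel, the lower outer edge where the upright's back meets the foot's underside. z up along the upright (110 mm tall, x -6 to 0 mm), -x along the foot (to x = -60 mm, z 0 to 6 mm; points roughly to the robot when standing), y along the width (-45 to 45 mm)
- red_end (a point): middle of the free end of the red bracket's upright, 110 mm from the heel, half-way through its thickness. Pushed near here from the foot's side, the bracket pivots about its heel and past about 20 degrees falls onto its back by itself. This end face meets the stop bar when the job is done
- red_foot_tip (a point): middle of the foot's free edge, 60 mm from the heel. With the bracket on its back the foot rises 60 mm above the mat at the end nearer the robot, and its underside is an upright face through the heel, 90 mm wide, looking to the robot, which can be pushed
- bright_bracket: bare bright metal bracket of the same shape, sizes and axes as the red one, standing beside it on the mat (which of the two is on the left varies); must stay as it is
- station: fixed sanding station: black rubber mat 300 x 440 x 8 mm lying on the bench, with a yellow stop bar (400 mm long, 20 mm thick, 25 mm tall above the mat) along its far edge. Origin: centre of its underside, on the bench. x points across the mat to the stop bar, y along the bar
- stop_face (a point): middle of the stop bar's near face, at its foot on the mat's top (8 mm above the bench, 130 mm from the station's origin along its x). Axes as the station: x into the bar, y along it
- spacer: brass cylinder, 32 mm diameter, 40 mm tall, upright on the mat between the brackets; leave alone. Origin: centre of its underside
- sander: green and black battery sander, 125 mm disc, 110 mm tall, on the bench to the left; leave alone. Origin: centre of the disc's underside
- discs: stack of reddish sanding discs, 125 mm diameter, 22 mm tall, on the left; leave alone. Origin: centre of its underside
- brush: hand brush lying on the bench to the right; leave alone. Origin: underside, near its middle
- wrench: steel wrench lying on the bench to the right; leave alone. Origin: underside, near its middle
- primer_can: blue can, 66 mm diameter, 120 mm tall, on the bench to the right; leave alone. Origin: centre of its underside
Things that resemble listed ones, but are neither listed nor needed, are in the scene too. Of the things that look like the red_bracket, the middle-sized one is meant.

How it is judged (in metres and radians):
On the way, in this order (a step that is already met when the one before it is completed fails the run):
1. the red bracket has been tipped onto its back on the mat (angle between red_bracket's own x axis and vertical above 3 rad and height (world z) of each of red_bracket, red_end below 0.02 m), for 0.2 s.
2. it has been pushed home against the stop bar (all of step 1 and x of red_end in the frame of stop_face above -0.005 m and y of red_end in the frame of stop_face between -0.155 and 0.155 m and angle between the z axis of red_bracket and the x axis of stop_face, either way round below 0.07 rad), for 0.2 s.
At the end, for the whole second after the job is handed in: The red bracket lies flat on its back (within 8 degrees) on the mat, at rest, the middle of its end within 5 mm of the stop bar, square to it within 4 degrees and on the bar's length; the bright bracket still stands within 12 mm of its place (all of step 2 and distance of bright_bracket from where it was at the start of the episode below 0.012 m and angle between bright_bracket's own z axis and vertical below 0.08 rad and linear speed of red_bracket below 0.01 m/s and angular speed of red_bracket below 0.1 rad/s); the robot touches nothing.
It fails at once if the red bracket is lifted or carried (its heel more than 30 mm, or its end more than 140 mm, above the mat) (height (world z) of red_bracket above 0.038 m or height (world z) of red_end above 0.148 m).
It fails at once if the bright bracket is moved more than 12 mm or tilted (not (distance of bright_bracket from where it was at the start of the episode below 0.012 m and angle between bright_bracket's own z axis and vertical below 0.08 rad)).
It fails at once if the spacer, sander, discs, brush, wrench or can is moved more than 20 mm (distance of any of spacer, sander, discs, brush, wrench, primer_can from where it was at the start of the episode above 0.02 m).
It also fails if it takes over 54 s, if anything falls off the work surface, if the arm or the gripper's body presses on something with over 40 N, if the wrist force passes 120 N, or if a joint passes its speed limit or range.

## Working session

There is one attempt and no reset: what is moved stays moved. The work goes in short steps, Python scripts to look and compute and a tool call to move; the robot and the scene stay as the last step left them, time stands still between calls to the robot, and variables do not carry over. Pictures are saved under pics/ and viewed, at most 10 in all, crops included, and the job is handed in when it is done.

Besides the shell and the picture viewer there is one more tool, called after ">>>" by a JSON object that holds its "name" and its "arguments". move_arm: Moves the arm, as the interface text tells. Its arguments: {"type":"object","properties":{"moves":{"type":"array","items":{"type":"object","properties":{"fingers":{"type":"number"},"translation":{"type":"array","items":{"type":"number"}},"twist":{"type":"array","items":{"type":"number"}}}}},"grip_force":{"type":"number"}},"required":["moves"]}

```bash
mkdir -p pics; cat > h.py <<'E'
import numpy as np,cv2
from plant import *
def cam(n):
    c=read_camera(n); return np.array(c['frame']),np.array(c['intrinsics']),np.array(c['extrinsics'])
def ray(K,E,u,v,z):
    d=E[:3,:3]@np.linalg.solve(K,[u,v,1.]);o=E[:3,3];return o+d*(z-o[2])/d[2]
E
python3 - <<'E'
from h import *
ims=[]
for n in ['top','scene']:
    f,K,E=cam(n); np.savez(n+'.npz',f=f,K=K,E=E); cv2.imwrite(f'pics/{n}0.png',cv2.resize(f[:,:,::-1],(800,600)))
    print(n,K.round(1).tolist(),E.round(3).tolist())
s=read_state();print(s['eef_pos'],s['tcp_rot'],s['time'])
E
```

```text
top [[488.1, 0.0, 281.7], [0.0, 488.1, 218.5], [0.0, 0.0, 1.0]] [[0.008, -0.986, 0.168, 237.216], [-1.0, -0.009, -0.003, -36.873], [0.005, -0.168, -0.986, 1802.026], [0.0, 0.0, 0.0, 1.0]]
scene [[383.1, 0.0, 277.5], [0.0, 383.1, 217.3], [0.0, 0.0, 1.0]] [[0.64, 0.425, -0.64, 1236.344], [0.769, -0.35, 0.536, -628.23], [0.004, -0.835, -0.55, 718.507], [0.0, 0.0, 0.0, 1.0]]
[ 262.67433821 -621.59217373  217.96599582] [-3.07795783e+00 -6.23710296e-01  2.50283367e-04] 0.1
```

View pics/top0.png

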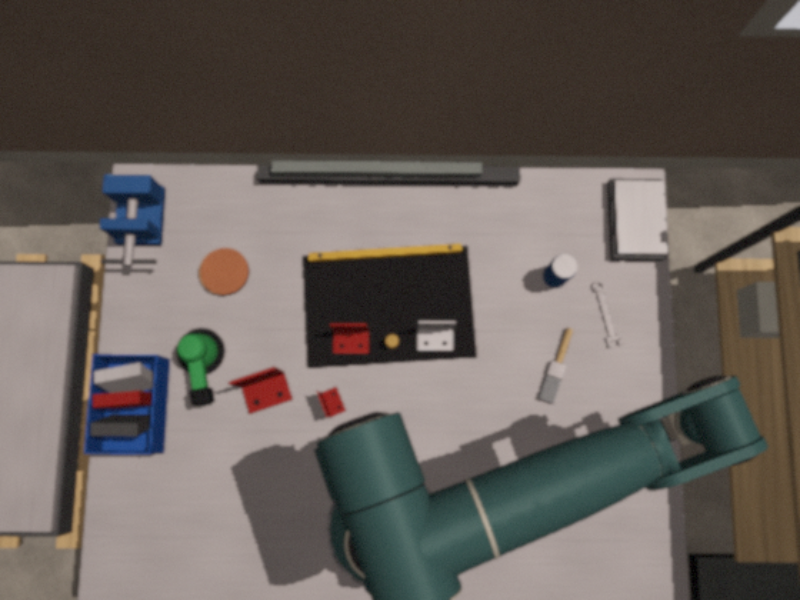

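View pics/scene0.png

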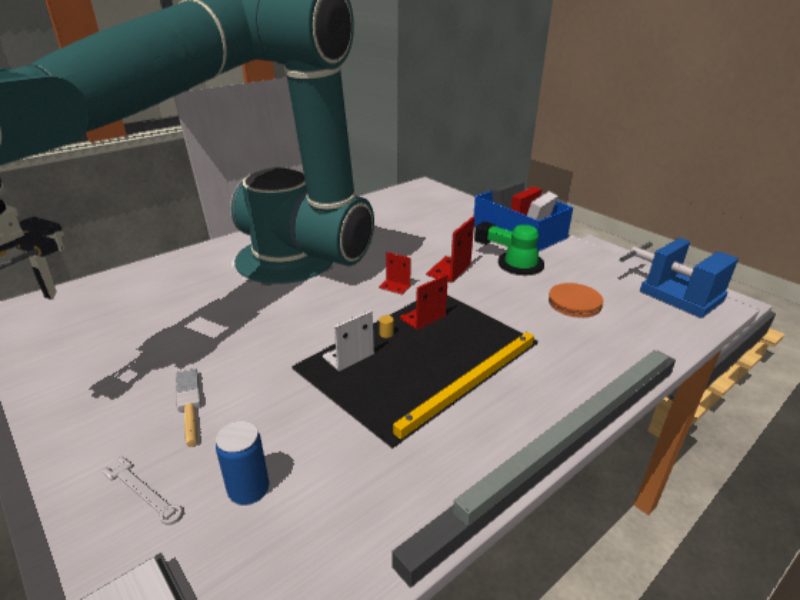

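The top view shows the red bracket on the mat at about (350,340), the bright one at (436,335), the spacer at (392,341) and the bar from (310,256) to (463,248). The other two red brackets, on the bench at (265,390) and (330,402), are decoys.

```bash
python3 - <<'E'
from h import *
d=np.load('top.npz');f,K,E=d['f'],d['K'],d['E']
hsv=cv2.cvtColor(f,cv2.COLOR_RGB2HSV)
def big(m,roi):
    x0,y0,x1,y1=roi; z=np.zeros_like(m); z[y0:y1,x0:x1]=m[y0:y1,x0:x1]; return z
y=big(cv2.inRange(hsv,(18,120,90),(35,255,255)),(205,165,340,190))
c=np.argwhere(y)[:,::-1].astype(float)
print('bar n',len(c),c.min(0),c.max(0))
# lower edge (near, top of bar? near face visible: foot at z=8)
lo=np.array([(u,np.argwhere(y[:,u])[:,0].max()+.5) for u in range(222,320) if y[:,u].any()])
hi=np.array([(u,np.argwhere(y[:,u])[:,0].min()-.5) for u in range(222,320) if y[:,u].any()])
for nm,e,z in(('low',lo,8),('high',hi,33)):
    p=np.polyfit(e[:,0],e[:,1],1)
    a,b=[ray(K,E,u,np.polyval(p,u),z) for u in (c[:,0].min(),c[:,0].max())]
    print(nm,a.round(1),b.round(1),'dir ang x',np.degrees(np.arctan2((a-b)[1],(a-b)[0]))-90)
r=big(cv2.inRange(hsv,(0,120,50),(8,255,255))|cv2.inRange(hsv,(172,120,50),(180,255,255)),(222,215,265,255))
w=big(cv2.inRange(hsv,(0,0,90),(180,70,255)),(287,215,325,255))
for nm,m in(('red',r),('bright',w)):
    k=cv2.findContours(m,0,2)[0];k=max(k,key=cv2.contourArea)
    print(nm,cv2.approxPolyDP(k,1.5,True)[:,0].tolist())
    for row in range(222,252): 
        q=np.argwhere(m[row])[:,0]
        if len(q): print(row,q.min(),q.max(),end=' | ')
    print()
crop=f[160:260,200:345,::-1]; cv2.imwrite('pics/crop.png',cv2.resize(crop,None,fx=5.4,fy=5.4,interpolation=2))
def pr(u,v,z): print((u,v,z),ray(K,E,u,v,z).round(1))
g=cv2.inRange(hsv,(12,90,60),(30,255,255));g=big(g,(265,225,285,250));q=np.argwhere(g);print('spacer',q.min(0),q.max(0),ray(K,E,q[:,1].mean(),q[:,0].mean(),40))
E
```

```text
bar n 593 [215. 171.] [323. 182.]
low [678.6 210.2   8. ] [ 708.  -197.7    8. ] dir ang x 4.120491949971807
high [693.2 207.4  33. ] [ 722.9 -195.5   33. ] dir ang x 4.214677968265491
red [[230, 227], [234, 231], [232, 236], [233, 247], [256, 248], [259, 246], [259, 235], [255, 225], [232, 225]]
225 232 255 | 226 231 256 | 227 230 257 | 228 230 257 | 229 231 257 | 230 233 257 | 231 234 258 | 232 234 258 | 233 234 258 | 234 233 258 | 235 233 259 | 236 232 259 | 237 232 258 | 238 232 259 | 239 232 259 | 240 232 258 | 241 232 259 | 242 232 259 | 243 232 258 | 244 232 259 | 245 232 258 | 246 232 259 | 247 233 258 | 248 241 256 | 
bright [[317, 231], [294, 231], [291, 235], [292, 245], [316, 245]]
224 293 318 | 225 293 319 | 226 293 318 | 230 309 316 | 231 294 317 | 232 293 317 | 233 292 317 | 234 292 317 | 235 291 317 | 236 291 317 | 237 291 317 | 238 291 317 | 239 291 317 | 240 291 317 | 241 291 317 | 242 291 317 | 243 291 317 | 244 292 317 | 245 292 316 | 250 320 324 | 251 304 324 | 
spacer [233 269] [244 279] [464.98463733 -15.52912018  40.        ]
```

View pics/crop.png

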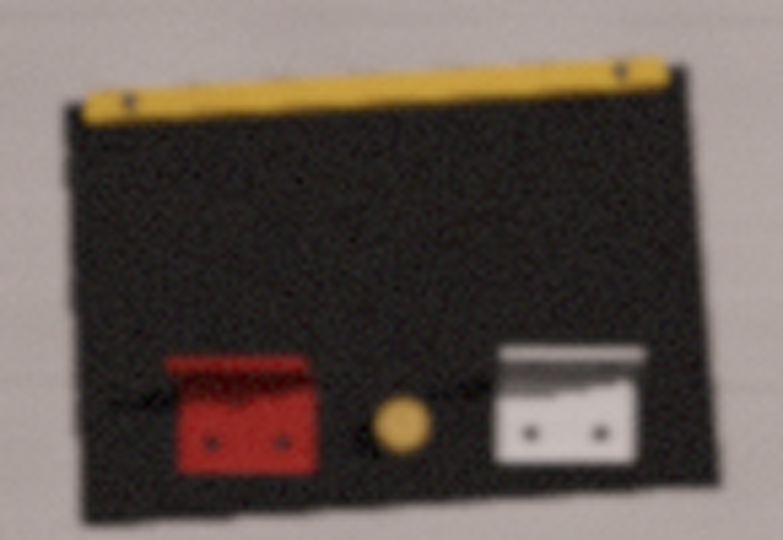

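```bash
python3 - <<'E'
from h import *
def pts(cam,L):
    d=np.load(cam+'.npz')
    for n,u,v,z in L: print(cam,n,ray(d['K'],d['E'],u,v,z).round(1))
c=lambda u,v:(200+u/5.4-.4,160+v/5.4-.4)
pts('top',[('footL',*c(178,474),12),('footR',*c(317,472),12),('topL',*c(165,357),118),('topR',*c(309,357),118),
('bfootL',*c(494,465),12),('bfootR',*c(636,463),12),('btopL',*c(498,346),118),('btopR',*c(645,347),118),('sp',*c(402,424),48)])
# scene: heel/back lower edge of red, pixels /800*560
s=lambda u,v:(u*.7,v*.7)
pts('scene',[('heelL',*s(447,311),8),('heelR',*s(417,328),8),('topL',*s(447,275),118),('topR',*s(416,295),118)])
from scipy.spatial.transform import Rotation as R
st=read_state();print(R.from_rotvec(st['tcp_rot']).as_matrix().round(3),st['eef_pos'])
E
```

```text
top footL [433.1 137.4  12. ]
top footR [435.3  42.7  12. ]
top topL [497.4 137.4 118. ]
top topR [498.2  44.4 118. ]
top bfootL [441.2 -78.   12. ]
top bfootR [ 443.4 -175.    12. ]
top btopL [506.5 -77.8 118. ]
top btopR [ 506.7 -172.9  118. ]
top sp [464.2 -15.4  48. ]
scene heelL [486.8 153.9   8. ]
scene heelR [493.9  53.2   8. ]
scene topL [498.9 133.9 118. ]
scene topR [518.3  25.2 118. ]
[[ 0.921  0.389 -0.   ]
 [ 0.389 -0.921  0.001]
 [ 0.    -0.001 -1.   ]] [ 262.67433821 -621.59217373  217.96599582]
```

>>> {"name": "move_arm", "arguments": {"moves": [{"fingers":0.5,"translation":[0,0,0],"twist":[0,0,0.128]},{"fingers":0.5,"translation":[0,0,0],"twist":[0,0,0.128]},{"fingers":0.5,"translation":[0,0,0],"twist":[0,0,0.128]},{"fingers":0.5,"translation":[1.2,-4,0],"twist":[0,0,0]},{"fingers":0.5,"translation":[1.2,-4,0],"twist":[0,0,0]},{"fingers":0.5,"translation":[1.2,-4,0],"twist":[0,0,0]},{"fingers":0.5,"translation":[1.2,-4,0],"twist":[0,0,0]},{"fingers":0.5,"translation":[1.2,-4,0],"twist":[0,0,0]},{"fingers":0.5,"translation":[1.2,-4,0],"twist":[0,0,0]},{"fingers":0.5,"translation":[1.2,-4,0],"twist":[0,0,0]},{"fingers":0.5,"translation":[1.2,-4,0],"twist":[0,0,0]},{"fingers":0.5,"translation":[1.2,-4,0],"twist":[0,0,0]}]}}

```text
time: 1.3
eef_pos: [365.0, -258.5, 218.5]
tcp_rot: [-3.141, -0.024, -0.0]
force: [0.3, 0.0, -0.5]
finger_gap: 0.498
gripper_force: 0.0
```

>>> {"name": "move_arm", "arguments": {"moves": [{"fingers":0.5,"translation":[1,-3.8,0],"twist":[0,0,0]},{"fingers":0.5,"translation":[1,-3.8,0],"twist":[0,0,0]},{"fingers":0.5,"translation":[1,-3.8,0],"twist":[0,0,0]},{"fingers":0.5,"translation":[1,-3.8,0],"twist":[0,0,0]},{"fingers":0.5,"translation":[1,-3.8,0],"twist":[0,0,0]},{"fingers":0.5,"translation":[1,-3.8,0],"twist":[0,0,0]},{"fingers":0.5,"translation":[1,-3.8,0],"twist":[0,0,0]},{"fingers":0.5,"translation":[1,-3.8,0],"twist":[0,0,0]},{"fingers":0.5,"translation":[1,-3.8,0],"twist":[0,0,0]},{"fingers":0.5,"translation":[0,0,0],"twist":[0,0,0]},{"fingers":0.5,"translation":[0,0,0],"twist":[0,0,0]}]}}

```text
time: 2.4
eef_pos: [449.4, 83.7, 218.3]
tcp_rot: [3.141, 0.028, -0.001]
force: [-0.4, -0.4, 0.6]
finger_gap: 0.499
gripper_force: 0.0
```

```bash
python3 - <<'E'
from h import *
f,K,E=cam('scene'); cv2.imwrite('pics/s1.png',cv2.resize(f[100:310,230:450,::-1],None,fx=2.7,fy=2.7)); print(read_state()['eef_pos'])
E
```

```text
[449.41755041  82.98774324 218.38321777]
```

View pics/s1.png

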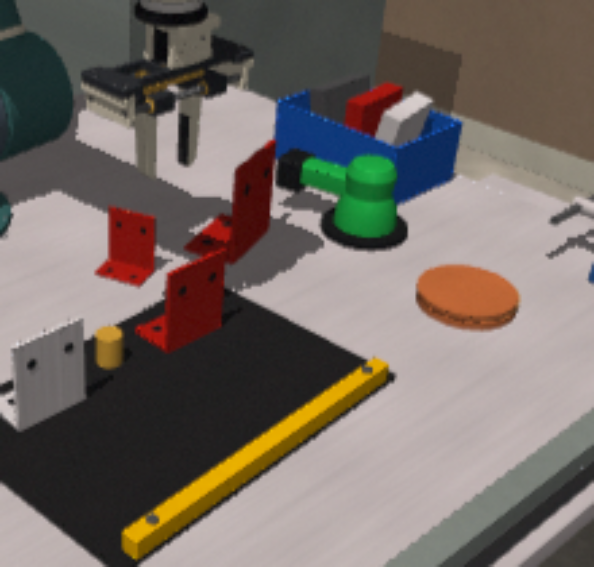

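The gripper hovers behind the red bracket at crop (165,120), and everything on the mat is still standing in place. Next I lower it and push.

>>> {"name": "move_arm", "arguments": {"moves": [{"fingers":0.5,"translation":[0,-0.6,4],"twist":[0,0,0]},{"fingers":0.5,"translation":[0,0,4],"twist":[0,0,0]},{"fingers":0.5,"translation":[0,0,3.7],"twist":[0,0,0]},{"fingers":0.5,"translation":[0,0,0],"twist":[0,0,0]},{"fingers":0.5,"translation":[1,0,0],"twist":[0,0,0]},{"fingers":0.5,"translation":[1,0,0],"twist":[0,0,0]},{"fingers":0.5,"translation":[1,0,0],"twist":[0,0,0]},{"fingers":0.5,"translation":[1,0,0],"twist":[0,0,0]},{"fingers":0.5,"translation":[1,0,0],"twist":[0,0,0]},{"fingers":0.5,"translation":[0.5,0,0],"twist":[0,0,0]},{"fingers":0.5,"translation":[0,0,0],"twist":[0,0,0]}]}}

```text
time: 3.55
eef_pos: [505.0, 90.2, 101.5]
tcp_rot: [3.141, 0.025, -0.001]
force: [0.0, 0.4, 0.3]
finger_gap: 0.499
gripper_force: 0.0
```

```bash
python3 - <<'E'
from h import *
f,K,E=cam('scene'); cv2.imwrite('pics/s2.png',cv2.resize(f[100:310,230:450,::-1],None,fx=2.7,fy=2.7)); s=read_state();print(s['eef_pos'],s['force'])
E
```

```text
[504.60935426  90.16654643 101.46646765] [ 0.21001628  0.27908289 -0.78494295]
```

View pics/s2.png

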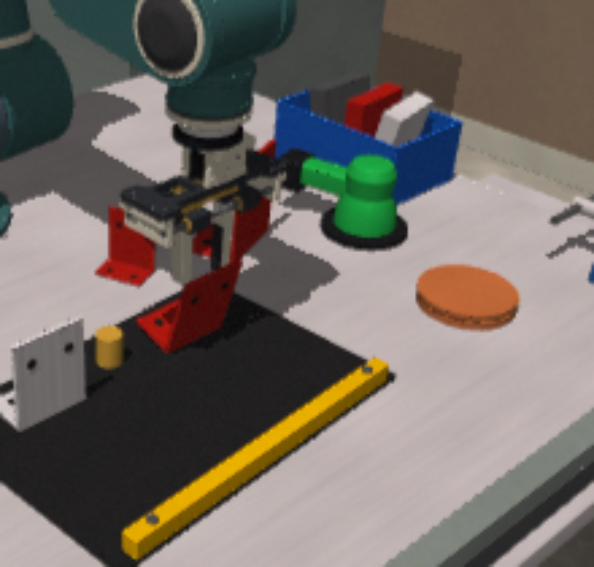

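The red bracket is tilting about its heel, with its top at crop (225,270), while the bright one and the spacer stay put. I'll keep pushing.

>>> {"name": "move_arm", "arguments": {"moves": [{"fingers":0.5,"translation":[0.8,0,0],"twist":[0,0,0]},{"fingers":0.5,"translation":[0.8,0,0],"twist":[0,0,0]},{"fingers":0.5,"translation":[0.8,0,0],"twist":[0,0,0]},{"fingers":0.5,"translation":[0.8,0,0],"twist":[0,0,0]},{"fingers":0.5,"translation":[0,0,0],"twist":[0,0,0]},{"fingers":0.5,"translation":[0,0,0],"twist":[0,0,0]},{"fingers":0.5,"translation":[0,0,0],"twist":[0,0,0]},{"fingers":0.5,"translation":[0,0,0],"twist":[0,0,0]}]}}

```text
time: 4.4
eef_pos: [536.3, 90.6, 101.7]
tcp_rot: [3.141, 0.025, 0.0]
force: [0.3, 0.6, 0.3]
finger_gap: 0.5
gripper_force: 0.0
```

```bash
python3 - <<'E'
from h import *
f,K,E=cam('scene'); np.savez('s3.npz',f=f,K=K,E=E);cv2.imwrite('pics/s3.png',cv2.resize(f[100:310,230:450,::-1],None,fx=2.7,fy=2.7)); s=read_state();print(s['eef_pos'],s['force'])
E
```

```text
[536.36290008  90.66014879 101.73460214] [-0.37127622 -0.82961156 -0.01332407]
```

View pics/s3.png

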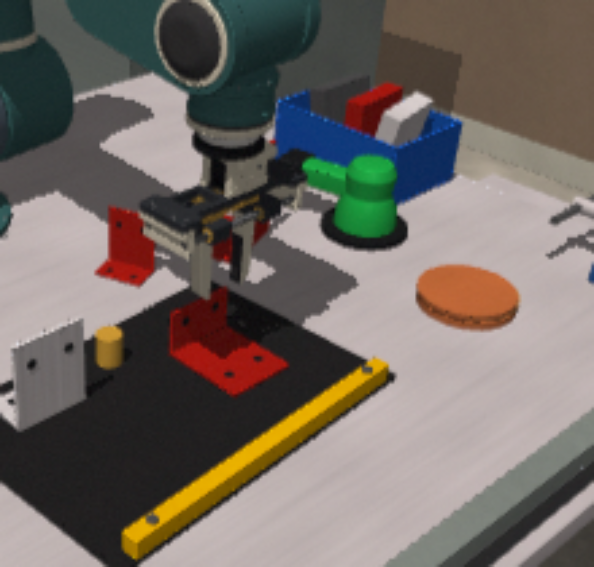

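The bracket lies on its back with the foot up: its end corners are at crop (288,365) and (235,393), and its heel corner is near (172,350).

```bash
python3 - <<'E'
from h import *
d=np.load('s3.npz')
for u,v,z in [(288,366,14),(235,394,10),(172,353,8),(226,288,68),(171,316,68)]: print(ray(d['K'],d['E'],230+u/2.7,100+v/2.7,z).round(1))
d=np.load('top.npz')
for u,v in [(262,368),(290,400),(250,412),(330,388),(345,412)]: print('decoy',ray(d['K'],d['E'],u*.7,v*.7,20).round(0))
E
```

```text
[613.  133.9  14. ]
[608.2  53.2  10. ]
[502.3  53.5   8. ]
[505.3 135.   68. ]
[509.   43.8  68. ]
decoy [393. 315.  20.]
decoy [313. 241.  20.]
decoy [282. 341.  20.]
decoy [344. 140.  20.]
decoy [284. 101.  20.]
```

>>> {"name": "move_arm", "arguments": {"moves": [{"fingers":0.5,"translation":[0,0,-1],"twist":[0,0,0]},{"fingers":0.5,"translation":[-4.3,0,0],"twist":[0,0,0]},{"fingers":0.5,"translation":[-4.3,0,0],"twist":[0,0,0]},{"fingers":0.5,"translation":[0,0,0],"twist":[0,0,-0.056]},{"fingers":0.5,"translation":[0,0,3],"twist":[0,0,0]},{"fingers":0.5,"translation":[0,0,3],"twist":[0,0,0]},{"fingers":0.5,"translation":[0,0,2.9],"twist":[0,0,0]},{"fingers":0.5,"translation":[0,0,0],"twist":[0,0,0]},{"fingers":0.5,"translation":[1.5,0,0],"twist":[0,0,0]},{"fingers":0.5,"translation":[1.5,0,0],"twist":[0,0,0]},{"fingers":0.5,"translation":[0,0,0],"twist":[0,0,0]}]}}

```text
time: 5.55
eef_pos: [482.2, 91.6, 24.8]
tcp_rot: [-3.139, -0.113, -0.003]
force: [0.4, 0.1, -0.7]
finger_gap: 0.502
gripper_force: 0.0
```

>>> {"name": "move_arm", "arguments": {"moves": [{"fingers":0.5,"translation":[0.7,0,0],"twist":[0,0,0]},{"fingers":0.5,"translation":[0.7,0,0],"twist":[0,0,0]},{"fingers":0.5,"translation":[0.7,0,0],"twist":[0,0,0]},{"fingers":0.5,"translation":[0.7,0,0],"twist":[0,0,0]},{"fingers":0.5,"translation":[0.7,0,0],"twist":[0,0,0]},{"fingers":0.5,"translation":[0.7,0,0],"twist":[0,0,0]},{"fingers":0.5,"translation":[0.7,0,0],"twist":[0,0,0]},{"fingers":0.5,"translation":[0.7,0,0],"twist":[0,0,0]},{"fingers":0.5,"translation":[0.7,0,0],"twist":[0,0,0]},{"fingers":0.5,"translation":[0.7,0,0],"twist":[0,0,0]}]}}

```text
time: 6.55
eef_pos: [550.5, 96.5, 23.0]
tcp_rot: [-3.139, -0.113, 0.001]
force: [-6.1, -0.5, 3.9]
finger_gap: 0.497
gripper_force: 2.8
```

>>> {"name": "move_arm", "arguments": {"moves": [{"fingers":0.5,"translation":[0.4,0,0],"twist":[0,0,0]},{"fingers":0.5,"translation":[0.4,0,0],"twist":[0,0,0]},{"fingers":0.5,"translation":[0.2,0,0],"twist":[0,0,0]},{"fingers":0.5,"translation":[0,0,0],"twist":[0,0,0]}]}}

```text
time: 6.95
eef_pos: [560.5, 97.2, 22.7]
tcp_rot: [-3.14, -0.113, -0.0]
force: [0.6, 0.7, 0.4]
finger_gap: 0.5
gripper_force: 0.0
```

```bash
python3 - <<'E'
from h import *
f,K,E=cam('scene'); np.savez('s4.npz',f=f,K=K,E=E);cv2.imwrite('pics/s4.png',cv2.resize(f[180:290,270:430,::-1],None,fx=5,fy=5,interpolation=2)); s=read_state();print(s['eef_pos'],s['force'])
E
```

```text
[560.41181916  97.19539014  22.62370051] [ 0.0775125  -0.94291037 -0.34319596]
```

View pics/s4.png

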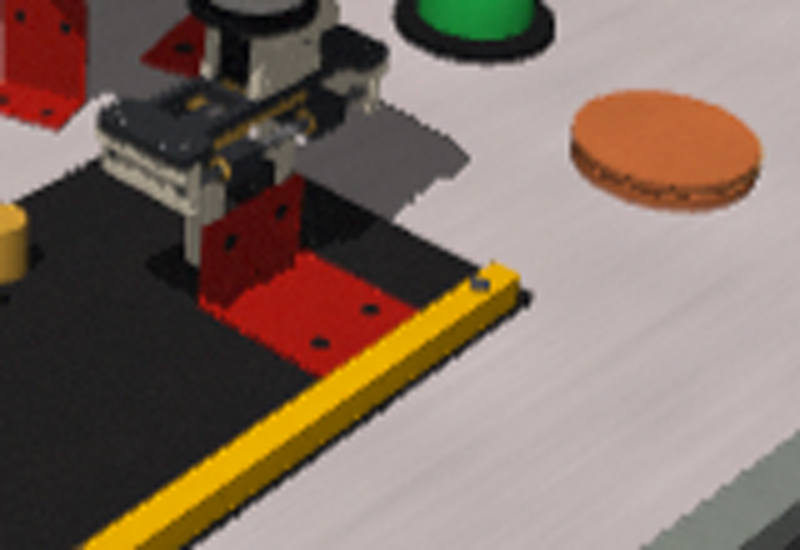

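The bracket lies square near the bar, with its end partly hidden behind it at crop (330,375)–(420,310). No bar force shows yet, so I'll go on in fine steps.

>>> {"name": "move_arm", "arguments": {"moves": [{"fingers":0.5,"translation":[0.2,0,0],"twist":[0,0,0]},{"fingers":0.5,"translation":[0.2,0,0],"twist":[0,0,0]}]}}

```text
time: 7.2
eef_pos: [564.1, 97.5, 22.6]
tcp_rot: [3.14, 0.113, -0.001]
force: [-3.9, 0.2, 2.2]
finger_gap: 0.506
gripper_force: 2.0
```

>>> {"name": "move_arm", "arguments": {"moves": [{"fingers":0.5,"translation":[0.2,0,0],"twist":[0,0,0]},{"fingers":0.5,"translation":[0.1,0,0],"twist":[0,0,0]}]}}

```text
time: 7.4
eef_pos: [565.9, 97.6, 22.6]
tcp_rot: [3.139, 0.113, -0.006]
force: [-28.5, -3.2, 16.4]
finger_gap: 0.5
gripper_force: 14.1
```

>>> {"name": "move_arm", "arguments": {"moves": [{"fingers":0.5,"translation":[0.1,0,0],"twist":[0,0,0]},{"fingers":0.5,"translation":[0.1,0,0],"twist":[0,0,0]}]}}

```text
time: 7.6
eef_pos: [565.8, 97.5, 22.7]
tcp_rot: [3.139, 0.113, -0.014]
force: [-51.6, -6.1, 32.2]
finger_gap: 0.495
gripper_force: 26.4
```

>>> {"name": "move_arm", "arguments": {"moves": [{"fingers":0.5,"translation":[-0.3,0,0],"twist":[0,0,0]},{"fingers":0.5,"translation":[-0.5,0,0],"twist":[0,0,0]},{"fingers":0.5,"translation":[-3,0,0],"twist":[0,0,0]},{"fingers":0.5,"translation":[-4,0,0],"twist":[0,0,0]},{"fingers":0.5,"translation":[0,0,-5],"twist":[0,0,0]},{"fingers":0.5,"translation":[0,0,-5],"twist":[0,0,0]},{"fingers":0.5,"translation":[0,0,-5],"twist":[0,0,0]},{"fingers":0.5,"translation":[0,0,-5],"twist":[0,0,0]},{"fingers":0.5,"translation":[-4,0,-4],"twist":[0,0,0]},{"fingers":0.5,"translation":[-4,0,0],"twist":[0,0,0]},{"fingers":0.5,"translation":[0,0,0],"twist":[0,0,0]}]}}

```text
time: 8.7
eef_pos: [414.2, 86.7, 260.2]
tcp_rot: [-3.139, -0.113, -0.008]
force: [-0.3, 0.3, -0.5]
finger_gap: 0.502
gripper_force: 0.0
```

```bash
python3 - <<'E'
from h import *
f,K,E=cam('top'); np.savez('t5.npz',f=f,K=K,E=E)
a=cv2.resize(f[160:260,200:345,::-1],None,fx=4,fy=4,interpolation=2)
f,K,E=cam('scene'); np.savez('s5.npz',f=f,K=K,E=E)
b=cv2.resize(f[180:290,270:430,::-1],None,fx=4,fy=4,interpolation=2)[:,:580]
w=max(a.shape[1],b.shape[1]);o=np.zeros((600,w,3),np.uint8);o[:300,:a.shape[1]]=a[:300];o[300:,:b.shape[1]]=b[100:400]
cv2.imwrite('pics/t5.png',o); s=read_state();print(s['eef_pos'],s['force'])
E
```

```text
[416.1619824   86.82454407 258.49076291] [ 0.87853916 -0.19707062  0.04241909]
```

View pics/t5.png

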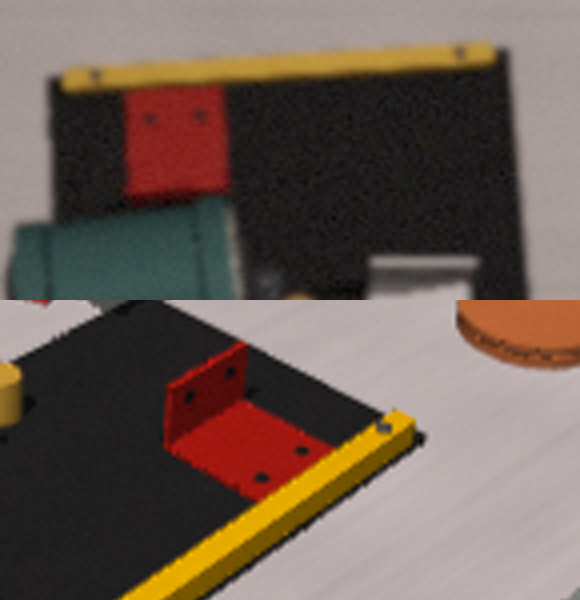

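In the top view the red end meets the bar with no visible gap at (123–224, 88), and the bright bracket and spacer are in place. One numeric check of the gap and squareness follows.

```bash
python3 - <<'E'
from h import *
d=np.load('t5.npz');f,K,E=d['f'],d['K'],d['E'];hsv=cv2.cvtColor(f,cv2.COLOR_RGB2HSV)
m=cv2.inRange(hsv,(0,120,50),(8,255,255))|cv2.inRange(hsv,(172,120,50),(180,255,255));m[:175]=0;m[211:]=0;m[:,:225]=0;m[:,262:]=0
L=[];Rr=[]
for v in range(186,204):
    q=np.argwhere(m[v])[:,0]; L.append((q.min()-.5,v));Rr.append((q.max()+.5,v))
for e in(L,Rr):
    e=np.array(e);p=np.polyfit(e[:,1],e[:,0],1);a,b=[ray(K,E,np.polyval(p,v),v,14)for v in(186,203)];print('side',a.round(1),b.round(1),np.degrees(np.arctan2(*(a-b)[1::-1])))
e=np.array([(u,np.argwhere(m[:,u])[:,0].max()+.5) for u in range(234,255)]);p=np.polyfit(*e.T,1)
a,b=[ray(K,E,u,np.polyval(p,u),60)for u in(234,254)];print('foot',a.round(1),b.round(1),np.degrees(np.arctan2(-(a-b)[0],(a-b)[1])))
y=cv2.inRange(hsv,(18,120,90),(35,255,255))
V=f[160:195,244].tolist()
for i,c in enumerate(V[8:30]): print(168+i,c,f[168+i,290].tolist())
E
```

```text
side [664.4 151.5  14. ] [599.3 148.7  14. ] 2.4610183256065588
side [665.3  52.5  14. ] [600.2  47.2  14. ] 4.700484906683724
foot [564.8 131.   60. ] [571.4  58.5  60. ] 5.21078112888112
168 [164, 152, 148] [168, 155, 153]
169 [168, 155, 153] [167, 156, 152]
170 [167, 154, 150] [169, 156, 152]
171 [165, 154, 150] [171, 154, 139]
172 [166, 154, 150] [180, 151, 109]
173 [165, 152, 146] [184, 147, 73]
174 [172, 155, 138] [189, 149, 64]
175 [180, 151, 104] [187, 147, 58]
176 [185, 146, 71] [175, 139, 54]
177 [186, 146, 61] [138, 106, 42]
178 [184, 145, 58] [83, 61, 18]
179 [171, 132, 52] [52, 40, 25]
180 [134, 98, 35] [36, 30, 28]
181 [106, 56, 26] [28, 21, 23]
182 [122, 36, 25] [27, 27, 27]
183 [135, 34, 29] [33, 31, 31]
184 [140, 41, 36] [38, 32, 32]
185 [137, 32, 28] [32, 29, 30]
186 [137, 39, 35] [26, 23, 26]
187 [136, 34, 29] [38, 31, 28]
188 [137, 32, 28] [33, 28, 31]
189 [136, 33, 30] [29, 26, 27]
```

Its yaw agrees with the bar's 4.1°, no dark gap shows between them, and the robot is clear, so I'm handing in.

```bash
python3 -c "
from plant import *
print(hand_in())"
```

```text
the job is handed in; nothing more can be done
None
```

I tipped the red bracket onto its back and pushed it home, square and flush against the stop bar as far as the cameras show; I handed in with the arm clear, the bright bracket and spacer visibly in place, and no verdict returned.

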